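# Lock a polishing cartridge into a bench water unit

### The job

Fit the filter cartridge that stands on the bench into the bayonet socket on top of the water unit: find the slots for its two lugs by feel, press it fully down against the spring, turn it clockwise (seen from above) a quarter turn to the stop, then let the spring lift it into its lock and let go. Be gentle with the unit, never forcing the cartridge or leaning on the socket, keep the cartridge upright, and leave the bottle, the tip box and the little jar alone.

Things in the scene. Friction and masses are not known exactly. Their poses are not given: they have to be found in the camera images.
- cartridge_grip (a point): Grip point of the loose white and blue filter cartridge (0.3 kg, 102 mm tall, upright): on its axis, 84 mm above the foot, z up. It lies in the blue grip bar, which runs along x: 48 mm long (x), 16 mm thick (y), from 60 to 102 mm above the foot, orange pads at its ends; grasp it across y. Below the bar is a head, diameter 62 mm, 30 to 60 mm above the foot.
- cartridge: The same cartridge, origin at the centre of its foot, same axes. Its plug (0 to 30 mm) is 44 mm in diameter, with a 3 mm chamfer at the foot. Two orange lugs on +x and -x, below the bar's ends, 9 mm wide, 5 to 13 mm above the foot, reach out to 29 mm radius. Turned by half a turn it is the same.
- socket_mouth (a point): Centre of the socket's mouth, level with the top of the unit's white block; z up, -x to the unit's front. Flush there lies a dark steel ring: bore 46.2 mm, two opposite slots 12.5 mm wide for the lugs, with orange marks. Seen from above the stiffly set ring stands turned clockwise, by 0.15 to 1.05 rad, from where its slots would lie along x; by how much is not reported: see or feel it. Lugs resting on the ring: foot 5 mm below the mouth.
- ring_underside (a point): On the socket's axis, 10 mm below the mouth: underside of the ring's ledge. With the foot more than 23 mm below the mouth the lugs pass under it and turn clockwise seen from above (not the other way) to solid stops a quarter turn (1.57 rad, 0.1 rad play) from the slots. Pockets there, 4 mm deep, take the lugs as the spring lifts them: locked, the foot is 19 mm below the mouth.
- seat (a joint): Travel (m) of the blue sprung seat in the socket, 0 when free (its top 13 mm below the mouth), 0.014 at its bottom stop. It pushes the foot up with 5 N at 0, 8.7 N at 0.006 (locked), 11.7 N at 0.011 and 13.5 N at 0.014. Turn the cartridge with the seat at 0.011 to 0.013.
- polisher: The fixed water unit: origin on the bench straight below the mouth, axes as socket_mouth. The white block reaches 65 mm to the front (blue panel) and sides, 105 mm high; the grey chassis behind is 200 mm wide, 115 mm high, from x = 65 to 215 mm.
- media_bottle: Bystander: clear bottle with a blue cap, 86 mm in diameter, 190 mm tall, origin under its centre.
- tip_box: Bystander: purple pipette tip box, 85 x 122 mm, 62 mm high, origin under its centre.
- jar: Bystander: little jar with a red lid, 38 mm in diameter, 45 mm tall, origin under its centre.
Mind the look-alikes: they are no part of the job. Of the things that look like the cartridge, the smallest one is meant.

How it is judged:
By the outcome, as a careful person would: the job done as asked, in the order asked, and still so for the second after the job is handed in, with the robot touching nothing.
It also fails if it takes over 72 s, if anything falls off the work surface, if the arm or the gripper's body presses on something with over 40 N, if the wrist force passes 120 N, or if a joint passes its speed limit or range.

### The arm

A 7-joint arm with a two-finger parallel gripper is mounted at the origin on the work surface. World frame = base frame: x ahead of the robot, y to its left, z up, the work surface at z = 0. Lengths are in m, angles in rad, forces in N, time in s.
With the tool pointing down it reaches from about 0.4 to 0.85 m from the base axis. Payload 10.4 kg.
Tool frame: the origin (TCP) lies on the mounting face of the last link; the fingertips stand r.tips_ahead ahead of it and the grasp point (between the pads) lies 164 mm ahead of it (r.tips_ahead is the distance from the TCP to the fingertips, in m); z points along the fingers, y is the line along which they close (so a half turn about z gives the same grasp; the last joint's range is limited). The gripper opens to 87 mm and grips with 3 to 60 N. Pads are 19 mm wide; open, the fingers measure 117 mm over their backs; the gripper's body (75 mm by 190 mm) begins 51 mm behind the grasp point.
Start: joints at [1.191, 0.332, -0.065, 1.46, 0.022, 1.35, -0.088], TCP at [0.218, -0.586, 0.405] pointing down, gripper open.
Joint ranges: [-2.6, 2.6], [-0.5, 2.12], [-1.47, 1.34], [0.16, 2.42], [-1.27, 4.41], [0.06, 2.06], [-2.6, 2.6]. Speed limits (rad/s): [2.22, 2.22, 2.79, 2.79, 3.14, 3.14, 3.14].

### API

Orientations are given as a unit quaternion [x, y, z, w].
In Python, from bench import telemetry, imaging, job, r gives the robot as it stands.
- The arm moves only by the tool move_arm, never from a script. Its argument "steps" is a list of rows, each an object of numbers: "dx", "dy", "dz": the shift along the tool's x, y, z in cm; "spin": the turn about the tool's z in rad. In form: [{"dx": .., "dy": .., "dz": .., "spin": ..}, ...]. A call has 1 to 12 rows; each row shifts and turns the commanded pose from where the row before left it, along the tool's axes as they then stand; what a row does not reach is not made up. A row lasts 1/10 s, in which the tool goes at most 50 mm and 8.59 degrees, less where a joint would pass 70% of its speed; a pose out of reach is approached as far as the arm can. A call with a gripper value outside its range is refused whole. "claw" is the finger opening in cm, from 0 to 8.7, set as the call begins (left out, the last holds). The fingers move at their own pace and stop on an object; "squeeze" is the grip in N (left out, the last holds). Time passes only in rows, so rows that do not move let the fingers close. It gives the time, the measured TCP pose, the force, the opening and the grip force at its end, in the units of the state.
- telemetry.read_state(): the state, without advancing time (a new reading comes with each control period).
- imaging.camera(name): name is "scene" or "top" or "wrist"; returns a dict with "img" (420x560x3 uint8, red, green, blue), "camera_matrix" (3x3 intrinsics, pixels), "R" (3x3) and "t" (3): a world point X has camera coordinates R X + t. Camera axes: x right, y down, z forward; pixel columns grow to the right and rows downward; lengths in m; the calibration is good to about 2 mm. The wrist camera is an equidistant fisheye: a pixel r from the principal point sees the ray r / f radians off the axis. A picture is of the moment at which its call begins. There is no depth.
- job.close_job(): hands the job in; it is judged then, once.
The state is a dict: "time": time; "joint_positions": joint angles; "joint_vel": joint speeds; "joint_torque": joint torques, N m; "ee_pos": TCP position; "eef_rot": TCP orientation; "ft_force": force on the tool from outside, world axes, zero at the start; "torque": the same for the moment, N m; "width": finger opening in m; "grip_force": force on a finger pad.
Only numpy, scipy, OpenCV 4.12 (cv2) and the standard library are available. Lean on these libraries where they do the work, as an engineer would, in place of code of your own. Each camera call takes 0.05 s, during which the arm holds its last target. There are 200 camera calls.

## Working session

There is one attempt and no reset: what is moved stays moved. The work goes in short steps, Python scripts to look and compute and a tool call to move; the robot and the scene stay as the last step left them, time stands still between calls to the robot, and variables do not carry over. Pictures are saved under pics/ and viewed, at most 10 in all, crops included, and the job is handed in when it is done.

Besides the shell and the picture viewer there is one more tool, called after "Call:" as name(argument=value, ...), one argument or row to a line, values as JSON. move_arm: Moves the arm, as the interface text tells. Its arguments: {"type":"object","properties":{"steps":{"type":"array","items":{"type":"object","properties":{"dx":{"type":"number"},"dy":{"type":"number"},"dz":{"type":"number"},"spin":{"type":"number"}}}},"claw":{"type":"number"},"squeeze":{"type":"number"}},"required":["steps"]}

```bash
mkdir -p pics; ls
python3 - <<'E'
from bench import telemetry, imaging, job, r
import cv2,pickle,numpy as np
s=telemetry.read_state()
for k,v in s.items(): print(k,np.round(v,4))
print(r.tips_ahead)
d={}
for n in("scene","top","wrist"):
    c=imaging.camera(n); d[n]=c
    print(n,np.round(c["camera_matrix"],1).tolist(),np.round(c["R"],3).tolist(),np.round(c["t"],3))
    cv2.imwrite(f"pics/{n}0.png",c["img"][:,:,::-1])
pickle.dump(d,open("d0.pkl","wb"))
E
```

```text
pics
time 0.0
joint_positions [ 1.1914  0.3329 -0.0647  1.461   0.0216  1.3499 -0.0885]
joint_vel [-0.001  -0.0013 -0.0002  0.0009 -0.0011 -0.0006  0.0006]
joint_torque [ 2.00000e-04 -6.23248e+01  2.51000e-02 -3.89898e+01 -6.13000e-02
  3.98000e-02  1.00000e-04]
ee_pos [ 0.2182 -0.5855  0.4039]
eef_rot [ 9.841e-01  1.775e-01 -2.000e-04 -7.000e-04]
ft_force [-0.4693 -0.1016  0.4563]
torque [-0.0202 -0.0327 -0.0198]
grip_force 0.0
width 0.0869
0.1822
scene [[442.7, 0.0, 278.2], [0.0, 442.7, 206.1], [0.0, 0.0, 1.0]] [[0.795, 0.607, -0.015], [0.475, -0.636, -0.608], [-0.379, 0.476, -0.794]] [-0.366 -0.284  1.225]
top [[441.1, 0.0, 274.2], [0.0, 441.1, 206.4], [0.0, 0.0, 1.0]] [[0.022, -1.0, -0.003], [-0.976, -0.021, -0.218], [0.218, 0.008, -0.976]] [-0.12   0.595  1.018]
wrist [[325.2, 0.0, 273.8], [0.0, 325.2, 206.4], [0.0, 0.0, 1.0]] [[0.349, -0.937, -0.002], [-0.909, -0.339, 0.242], [-0.227, -0.082, -0.97]] [-0.624 -0.03   0.389]
```

View pics/scene0.png

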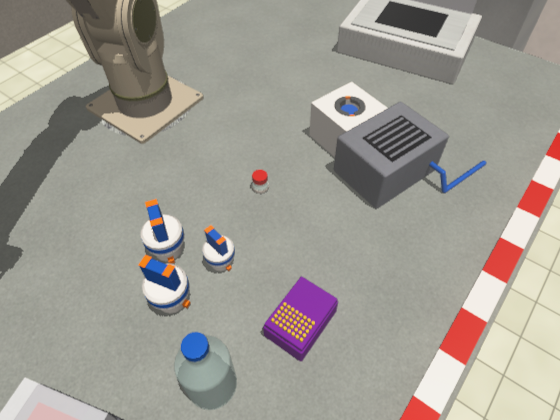

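View pics/top0.png

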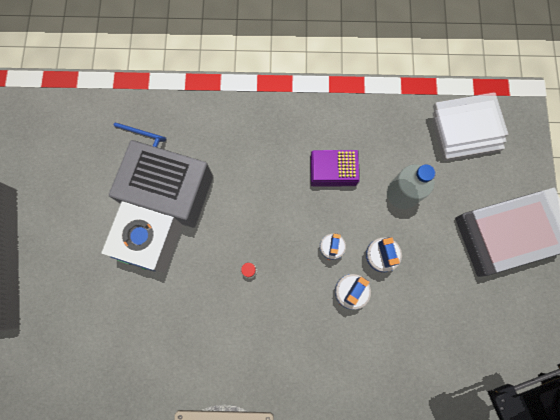

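The scene view shows three cartridges, the smallest at about (218,250), and the socket at (348,105). In the top view the small one is at (333,246) and the socket at (138,235), with orange slot marks around it. Next I'll measure both.

```bash
cat > h.py <<'E'
import numpy as np,cv2,pickle
def ray(c,uv,fish=False):
    K=c["camera_matrix"];x=(uv[0]-K[0,2])/K[0,0];y=(uv[1]-K[1,2])/K[1,1]
    if fish:
        th=np.hypot(x,y);k=np.sin(th)/th if th>1e-9 else 1;d=np.array([x*k,y*k,np.cos(th)])
    else: d=np.array([x,y,1.])
    R=np.array(c["R"]);return -R.T@np.array(c["t"]),R.T@d
def onz(c,uv,z,fish=False):
    o,d=ray(c,uv,fish);return o+d*(z-o[2])/d[2]
def tri(c1,p1,c2,p2):
    o1,d1=ray(c1,p1);o2,d2=ray(c2,p2)
    s,*_=np.linalg.lstsq(np.c_[d1,-d2],o2-o1,rcond=None)
    a,b=o1+s[0]*d1,o2+s[1]*d2;return (a+b)/2,np.linalg.norm(a-b)
def masks(img):
    h=cv2.cvtColor(img,cv2.COLOR_RGB2HSV)
    return {"orange":cv2.inRange(h,(6,140,110),(20,255,255)),"blue":cv2.inRange(h,(105,150,60),(125,255,255)),
            "dark":cv2.inRange(h,(0,0,0),(180,110,105)),"white":cv2.inRange(h,(0,0,170),(180,50,255))}
def blobs(m,x0,y0,x1,y1,amin=4):
    s=np.zeros_like(m);s[y0:y1,x0:x1]=m[y0:y1,x0:x1]
    n,_,st,ce=cv2.connectedComponentsWithStats(s)
    return [(st[i,4],ce[i].round(2),st[i,:4].tolist()) for i in range(1,n) if st[i,4]>=amin]
E
python3 - <<'E'
from h import *
d=pickle.load(open("d0.pkl","rb"))
for n,boxes in(("top",{"cart":(315,225,352,265),"sock":(95,195,180,272),"bigA":(362,232,405,275),"bigB":(332,270,375,312)}),("scene",{"cart":(196,220,240,275),"sock":(325,85,375,125)})):
    m=masks(d[n]["img"])
    for b,bx in boxes.items():
        for k in("orange","blue","dark"):
            if k=="dark" and b!="sock":continue
            for q in blobs(m[k],*bx):
                z=.102 if b=="cart" else (.105 if k!="blue" else .092)
                if 'big' in b:z=.13
                print(n,b,k,q,onz(d[n],q[1],z).round(4))
t=d["top"]["img"]
a=cv2.resize(t[190:280,85:185],None,fx=4,fy=4,interpolation=cv2.INTER_CUBIC)
b=cv2.resize(t[210:300,310:410],None,fx=4,fy=4,interpolation=cv2.INTER_CUBIC)
cv2.imwrite("pics/c1.png",np.hstack([a,b])[:,:,::-1])
E
```

```text
top cart orange (np.int32(22), array([336.18, 235.5 ]), [333, 234, 7, 4]) [ 0.5224 -0.2533  0.102 ]
top cart orange (np.int32(21), array([333.29, 250.71]), [331, 249, 6, 4]) [ 0.4866 -0.2463  0.102 ]
top cart blue (np.int32(48), array([334.46, 242.77]), [331, 238, 8, 10]) [ 0.5052 -0.2492  0.102 ]
top sock orange (np.int32(8), array([148.88, 225.75]), [148, 224, 3, 4]) [0.5356 0.1854 0.105 ]
top sock orange (np.int32(8), array([125.75, 243.5 ]), [124, 242, 4, 4]) [0.4927 0.2356 0.105 ]
top sock blue (np.int32(162), array([138.65, 235.12]), [131, 228, 16, 16]) [0.5149 0.2115 0.092 ]
top sock dark (np.int32(42), array([171.43, 196.33]), [163, 195, 15, 5]) [0.6076 0.1377 0.105 ]
top sock dark (np.int32(36), array([117.75, 199.53]), [110, 196, 18, 7]) [0.5971 0.2646 0.105 ]
top sock dark (np.int32(14), array([134.64, 203.71]), [129, 202, 12, 4]) [0.5877 0.2236 0.105 ]
top sock dark (np.int32(898), array([159.58, 249.88]), [117, 206, 63, 66]) [0.4795 0.1558 0.105 ]
top sock dark (np.int32(363), array([135.78, 234.14]), [123, 220, 30, 30]) [0.5151 0.2143 0.105 ]
top bigA orange (np.int32(4
[... 972 characters left out ...]
2532  0.102 ]
scene cart blue (np.int32(57), array([223., 248.]), [220, 242, 7, 13]) [ 0.537  -0.2645  0.102 ]
scene cart blue (np.int32(19), array([222.42, 262.16]), [214, 257, 18, 8]) [ 0.5562 -0.2876  0.102 ]
scene sock orange (np.int32(7), array([346.86,  97.29]), [345, 97, 5, 2]) [0.4929 0.2329 0.105 ]
scene sock orange (np.int32(4), array([351.5, 115. ]), [350, 115, 4, 1]) [0.5355 0.185  0.105 ]
scene sock blue (np.int32(92), array([348.88, 108.45]), [341, 105, 16, 9]) [0.5114 0.2151 0.092 ]
scene sock dark (np.int32(109), array([340.26, 104.86]), [335, 97, 13, 18]) [0.4952 0.2    0.105 ]
scene sock dark (np.int32(121), array([357.4 , 104.46]), [350, 97, 14, 18]) [0.527  0.2252 0.105 ]
```

View pics/c1.png

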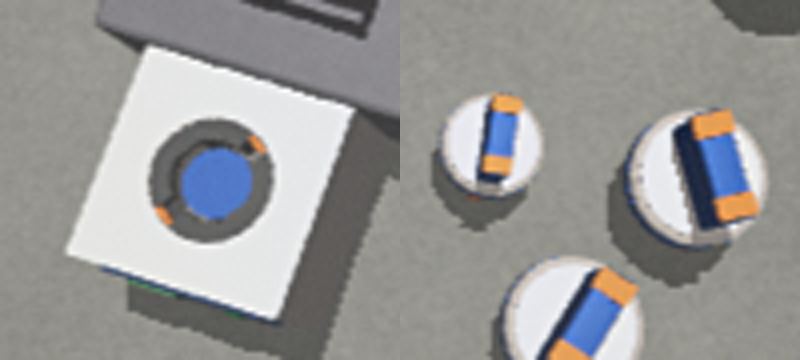

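The crop shows the socket's orange marks at the upper right and lower left of the ring, and the block front facing the bottom-left. The small cartridge's bar runs nearly along world x, at yaw about -0.18.

Working numbers:
- **Cartridge:** centre (0.504, -0.251).
- **Socket:** centre (0.514, 0.210), slot yaw about -0.85. The block edge gives a unit yaw of about -0.37, so the slots are about 0.48 clockwise from x, which is within the given range.

I'll use tool yaw ≈ 2.96 for the grasp so the last joint stays in range. First I'll move above the cartridge.

Call:
move_arm(
  claw=5,
  steps=[
    {"dx":3.85,"dy":-2.14},
    {"dx":3.85,"dy":-2.14},
    {"dx":3.85,"dy":-2.14},
    {"dx":3.85,"dy":-2.14},
    {"dx":3.85,"dy":-2.14},
    {"dx":3.85,"dy":-2.14},
    {"dx":3.85,"dy":-2.14},
    {"dx":3.85,"dy":-2.14},
    {"dx":3.85,"dy":-2.14},
    {"dx":3.85,"dy":-2.14},
    {},
    {},
  ],
)

```text
$.steps[0]: bad value
```

Call:
move_arm(
  steps=[
    {"spin":-0.145},
    {"spin":-0.145},
    {"spin":-0.145},
    {"spin":-0.145},
    {"spin":-0.145},
    {"spin":-0.145},
    {"spin":-0.145},
    {"spin":-0.145},
    {"spin":-0.145},
  ],
)

```text
$.steps[0]: bad value
```

Call:
move_arm(
  steps=[
    {"spin":-0.145},
    {"spin":-0.145},
    {"spin":-0.145},
    {"spin":-0.145},
    {"spin":-0.145},
    {"spin":-0.145},
    {"spin":-0.145},
    {"spin":-0.145},
    {"spin":-0.145},
    {},
    {},
    {},
  ],
)

```text
$.steps[0]: bad value
```

```bash
cat >> h.py <<'E'
def st():
    from bench import telemetry
    from scipy.spatial.transform import Rotation as Ro
    s=telemetry.read_state();R=Ro.from_quat(s["eef_rot"]).as_matrix()
    print("t",round(s["time"],2),"p",np.round(s["ee_pos"],4),"yaw",round(np.arctan2(R[1,0],R[0,0]),4),"z",R[:,2].round(3),"q",np.round(s["joint_positions"],2),"F",np.round(s["ft_force"],1),"M",np.round(s["torque"],2),"w",round(float(s["width"]),4),"g",round(float(s["grip_force"]),1))
    return s,R
E
python3 - <<'E'
from h import *
from bench import imaging
st()
c=imaging.camera("wrist");m=masks(c["img"])
for k in("orange","blue"):
    for q in blobs(m[k],0,0,560,420,15): print(k,q,onz(c,q[1],.102,True).round(4),onz(c,q[1],.105,True).round(4))
cv2.imwrite("pics/w1.png",c["img"][:,:,::-1])
E
```

```text
t 0.15 p [ 0.2182 -0.5856  0.4042] yaw 0.3568 z [-0.     0.001 -1.   ] q [ 1.19  0.33 -0.06  1.46  0.02  1.35 -0.09] F [-0.4  0.8 -0.2] M [ 0.01 -0.03 -0.02] w 0.0871 g 0.0
```

View pics/w1.png

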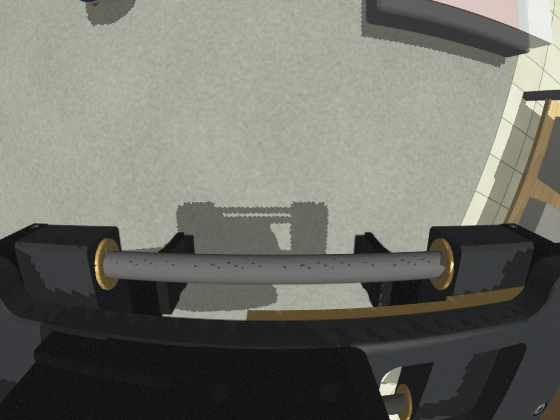

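The moves were refused because every field must be given. The wrist view is still at the start pose, with the fingers at around (175,270) and (370,270). I'll resend with full rows.

Call:
move_arm(
  claw=5,
  steps=[
    {"dx":3.85,"dy":-2.14,"dz":0,"spin":0},
    {"dx":3.85,"dy":-2.14,"dz":0,"spin":0},
    {"dx":3.85,"dy":-2.14,"dz":0,"spin":0},
    {"dx":3.85,"dy":-2.14,"dz":0,"spin":0},
    {"dx":3.85,"dy":-2.14,"dz":0,"spin":0},
    {"dx":3.85,"dy":-2.14,"dz":0,"spin":0},
    {"dx":3.85,"dy":-2.14,"dz":0,"spin":0},
    {"dx":3.85,"dy":-2.14,"dz":0,"spin":0},
    {"dx":3.85,"dy":-2.14,"dz":0,"spin":0},
    {"dx":3.85,"dy":-2.14,"dz":0,"spin":0},
    {"dx":0,"dy":0,"dz":0,"spin":0},
  ],
)

```text
time: 1.3
ee_pos: [0.5077, -0.2445, 0.4047]
eef_rot: [0.983, 0.182, 0.001, -0.001]
ft_force: [-0.5, 0.4, 0.8]
width: 0.0502
grip_force: 0.0
```

Call:
move_arm(
  steps=[
    {"dx":0,"dy":0,"dz":0,"spin":-0.145},
    {"dx":0,"dy":0,"dz":0,"spin":-0.145},
    {"dx":0,"dy":0,"dz":0,"spin":-0.145},
    {"dx":0,"dy":0,"dz":0,"spin":-0.145},
    {"dx":0,"dy":0,"dz":0,"spin":-0.145},
    {"dx":0,"dy":0,"dz":0,"spin":-0.145},
    {"dx":0,"dy":0,"dz":0,"spin":-0.145},
    {"dx":0,"dy":0,"dz":0,"spin":-0.145},
    {"dx":0,"dy":0,"dz":0,"spin":-0.145},
  ],
)

```text
time: 2.2
ee_pos: [0.504, -0.2511, 0.4046]
eef_rot: [0.672, 0.74, -0.0, -0.0]
ft_force: [-0.7, -1.3, -0.0]
width: 0.0498
grip_force: 0.0
```

Call:
move_arm(
  steps=[
    {"dx":0,"dy":0,"dz":0,"spin":-0.145},
    {"dx":0,"dy":0,"dz":0,"spin":-0.145},
    {"dx":0,"dy":0,"dz":0,"spin":-0.145},
    {"dx":0,"dy":0,"dz":0,"spin":-0.145},
    {"dx":0,"dy":0,"dz":0,"spin":-0.145},
    {"dx":0,"dy":0,"dz":0,"spin":-0.145},
    {"dx":0,"dy":0,"dz":0,"spin":-0.145},
    {"dx":0,"dy":0,"dz":0,"spin":-0.145},
    {"dx":0,"dy":0,"dz":0,"spin":-0.145},
    {"dx":0,"dy":0,"dz":0,"spin":0},
    {"dx":0,"dy":0,"dz":0,"spin":0},
  ],
)

```text
time: 3.3
ee_pos: [0.5041, -0.251, 0.4046]
eef_rot: [0.09, 0.996, 0.0, -0.0]
ft_force: [0.1, -0.1, -0.6]
width: 0.0501
grip_force: 0.0
```

Run:
```python
from h import *
from bench import imaging
st()
c=imaging.camera("wrist");m=masks(c["img"])
for k in("orange","blue"):
    for q in blobs(m[k],0,0,560,420,15): print(k,q,onz(c,q[1],.102,True).round(4))
cv2.imwrite("pics/w2.png",c["img"][:,:,::-1])
```

```text
t 3.3 p [ 0.5041 -0.251   0.4046] yaw 2.962 z [-0.  0. -1.] q [ 0.92  0.26 -0.64  1.6   0.16  1.34  1.66] F [ 0.1 -0.1 -0.6] M [ 0.14 -0.14  0.02] w 0.0501 g 0.0
orange (np.int32(434), array([202.75,  61.73]), [188, 51, 31, 23]) [ 0.3691 -0.2893  0.102 ]
orange (np.int32(379), array([180.88, 118.16]), [167, 106, 30, 24]) [ 0.4144 -0.3178  0.102 ]
orange (np.int32(329), array([118.38, 190.03]), [106, 179, 26, 23]) [ 0.4653 -0.395   0.102 ]
orange (np.int32(172), array([272.59, 182.83]), [264, 178, 18, 11]) [ 0.4866 -0.2489  0.102 ]
blue (np.int32(1798), array([200.07,  92.85]), [175, 61, 51, 69]) [ 0.3962 -0.2965  0.102 ]
blue (np.int32(157), array([186.26, 179.92]), [163, 159, 33, 55]) [ 0.4695 -0.3248  0.102 ]
blue (np.int32(1982), array([143.22, 203.96]), [115, 171, 58, 56]) [ 0.4834 -0.3724  0.102 ]
blue (np.int32(85), array([272.78, 174.26]), [265, 171, 16, 7]) [ 0.4791 -0.2474  0.102 ]
blue (np.int32(31), array([280.84, 200.94]), [280, 190, 2, 26]) [ 0.504  -0.2446  0.102 ]
```

View pics/w2.png

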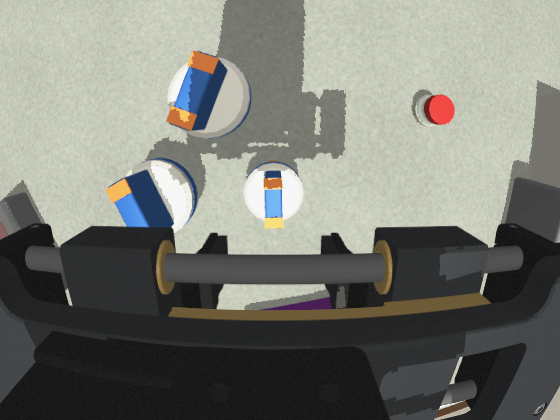

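The wrist view has the small cartridge's bar at (273,200), vertical and centred between the fingers. Its near pad (0.487, -0.249) agrees with the top view. I'll descend to grip 90 mm above the foot, which keeps the gripper body above the tall neighbour, and then close.

Call:
move_arm(
  steps=[
    {"dx":0,"dy":0,"dz":2,"spin":0},
    {"dx":0,"dy":0,"dz":2,"spin":0},
    {"dx":0,"dy":0,"dz":2,"spin":0},
    {"dx":0,"dy":0,"dz":2,"spin":0},
    {"dx":0,"dy":0,"dz":2,"spin":0},
    {"dx":0,"dy":0,"dz":2,"spin":0},
    {"dx":0,"dy":0,"dz":2,"spin":0},
    {"dx":0,"dy":0,"dz":1,"spin":0},
    {"dx":0,"dy":0,"dz":0,"spin":0},
    {"dx":0,"dy":0,"dz":0,"spin":0},
  ],
)

```text
time: 4.35
ee_pos: [0.5046, -0.2507, 0.2555]
eef_rot: [0.088, 0.996, -0.0, 0.0]
ft_force: [-0.7, 0.6, -0.3]
width: 0.0498
grip_force: 0.0
```

Call:
move_arm(
  claw=0,
  squeeze=25,
  steps=[
    {"dx":0,"dy":0,"dz":0,"spin":0},
    {"dx":0,"dy":0,"dz":0,"spin":0},
    {"dx":0,"dy":0,"dz":0,"spin":0},
    {"dx":0,"dy":0,"dz":0,"spin":0},
    {"dx":0,"dy":0,"dz":0,"spin":0},
    {"dx":0,"dy":0,"dz":0,"spin":0},
    {"dx":0,"dy":0,"dz":0,"spin":0},
    {"dx":0,"dy":0,"dz":0,"spin":0},
  ],
)

```text
time: 5.15
ee_pos: [0.5043, -0.2508, 0.2548]
eef_rot: [0.087, 0.996, -0.0, 0.0]
ft_force: [-0.4, -0.4, 1.6]
width: 0.0162
grip_force: 24.9
```

Gripped at a width of 16.2 mm, and with the foot on the bench the TCP is at z = 0.2548. Now I'll lift, carry and turn toward the slot yaw.

Call:
move_arm(
  steps=[
    {"dx":0,"dy":0,"dz":-0.5,"spin":0},
    {"dx":0,"dy":0,"dz":-1.5,"spin":0},
    {"dx":0,"dy":0,"dz":-2,"spin":0},
    {"dx":0,"dy":0,"dz":-2,"spin":0},
    {"dx":0,"dy":0,"dz":-2,"spin":0},
    {"dx":0,"dy":0,"dz":-2,"spin":0},
    {"dx":0,"dy":0,"dz":-2,"spin":0},
    {"dx":0,"dy":0,"dz":-2,"spin":0},
    {"dx":0,"dy":0,"dz":-1.5,"spin":0},
    {"dx":0,"dy":0,"dz":-0.5,"spin":0},
    {"dx":0,"dy":0,"dz":0,"spin":0},
  ],
)

```text
time: 6.25
ee_pos: [0.5044, -0.2505, 0.4153]
eef_rot: [0.087, 0.996, -0.0, 0.0]
ft_force: [0.8, -0.6, -3.3]
width: 0.016
grip_force: 24.9
```

Call:
move_arm(
  steps=[
    {"dx":0.35,"dy":2.28,"dz":0,"spin":0},
    {"dx":0.7,"dy":4.56,"dz":0,"spin":0},
    {"dx":0.7,"dy":4.56,"dz":0,"spin":0},
    {"dx":0.7,"dy":4.56,"dz":0,"spin":0},
    {"dx":0.7,"dy":4.56,"dz":0,"spin":0},
    {"dx":0.7,"dy":4.56,"dz":0,"spin":0},
    {"dx":0.7,"dy":4.56,"dz":0,"spin":0},
    {"dx":0.7,"dy":4.56,"dz":0,"spin":0},
    {"dx":0.7,"dy":4.56,"dz":0,"spin":0},
    {"dx":0.7,"dy":4.56,"dz":0,"spin":0},
    {"dx":0.35,"dy":2.28,"dz":0,"spin":0},
    {"dx":0,"dy":0,"dz":0,"spin":0},
  ],
)

```text
time: 7.45
ee_pos: [0.5133, 0.2146, 0.4137]
eef_rot: [0.084, 0.996, 0.001, -0.001]
ft_force: [-0.3, -0.4, -2.5]
width: 0.0157
grip_force: 25.0
```

Call:
move_arm(
  steps=[
    {"dx":0,"dy":0,"dz":0,"spin":0.113},
    {"dx":0,"dy":0,"dz":0,"spin":0.113},
    {"dx":0,"dy":0,"dz":0,"spin":0.113},
    {"dx":0,"dy":0,"dz":0,"spin":0.113},
    {"dx":0,"dy":0,"dz":0,"spin":0.113},
    {"dx":0,"dy":0,"dz":0,"spin":0.113},
    {"dx":0,"dy":0,"dz":0,"spin":0},
    {"dx":0,"dy":0,"dz":0,"spin":0},
  ],
)

```text
time: 8.25
ee_pos: [0.5147, 0.2099, 0.4142]
eef_rot: [0.412, 0.911, -0.0, -0.0]
ft_force: [0.7, -1.0, -3.2]
width: 0.016
grip_force: 25.0
```

Run:
```python
from h import *
from bench import imaging
st()
c=imaging.camera("wrist");cv2.imwrite("pics/w3.png",c["img"][:,:,::-1])
d={"wrist":c,"scene":imaging.camera("scene"),"top":imaging.camera("top")};pickle.dump(d,open("d3.pkl","wb"))
m=masks(c["img"])
for k in("orange","blue"):
    for q in blobs(m[k],0,0,560,420,8): print(k,q,onz(c,q[1],.105,True).round(4))
s=d["scene"]["img"][30:180,250:450];cv2.imwrite("pics/s3.png",cv2.resize(s,None,fx=4,fy=4,interpolation=cv2.INTER_CUBIC)[:,:,::-1])
```

```text
t 8.25 p [0.5147 0.2099 0.4142] yaw 2.2914 z [-0.001 -0.001 -1.   ] q [ 0.23  0.27 -0.83  1.6   0.2   1.36  0.1 ] F [ 0.7 -1.  -3.2] M [ 0.   -0.08  0.01] w 0.016 g 25.0
orange (np.int32(66), array([275.3 , 163.08]), [269, 161, 14, 5]) [0.4926 0.2359 0.105 ]
orange (np.int32(54), array([273.5 , 182.78]), [268, 181, 12, 5]) [0.5032 0.2214 0.105 ]
orange (np.int32(856), array([273.7 , 241.83]), [254, 231, 40, 23]) [0.5405 0.1791 0.105 ]
orange (np.int32(260), array([273.78, 306.92]), [256, 303, 37, 8]) [0.5879 0.1252 0.105 ]
blue (np.int32(123), array([234.67, 139.03]), [196, 109, 86, 57]) [0.4512 0.2285 0.105 ]
blue (np.int32(215), array([274.63, 180.4 ]), [257, 175, 37, 13]) [0.5025 0.2237 0.105 ]
blue (np.int32(166), array([273.46, 192.54]), [233, 187, 82, 22]) [0.5091 0.2146 0.105 ]
blue (np.int32(691), array([273.78, 218.56]), [257, 207, 34, 23]) [0.5255 0.1964 0.105 ]
blue (np.int32(164), array([453.51, 283.04]), [442, 275, 29, 19]) [0.727  0.2712 0.105 ]
blue (np.int32(586), array([273.56, 293.39]), [257, 285, 34, 18]) [0.5771 0.1372 0.105 ]
```

View pics/w3.png

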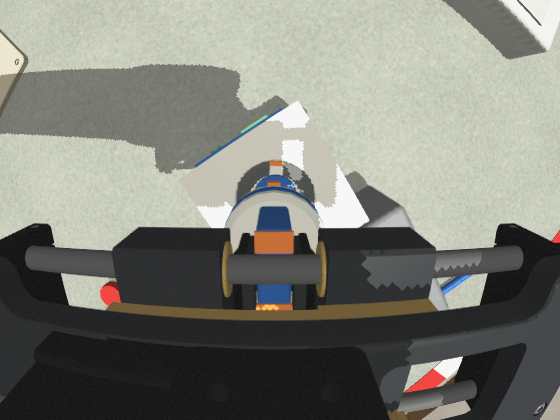

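View pics/s3.png

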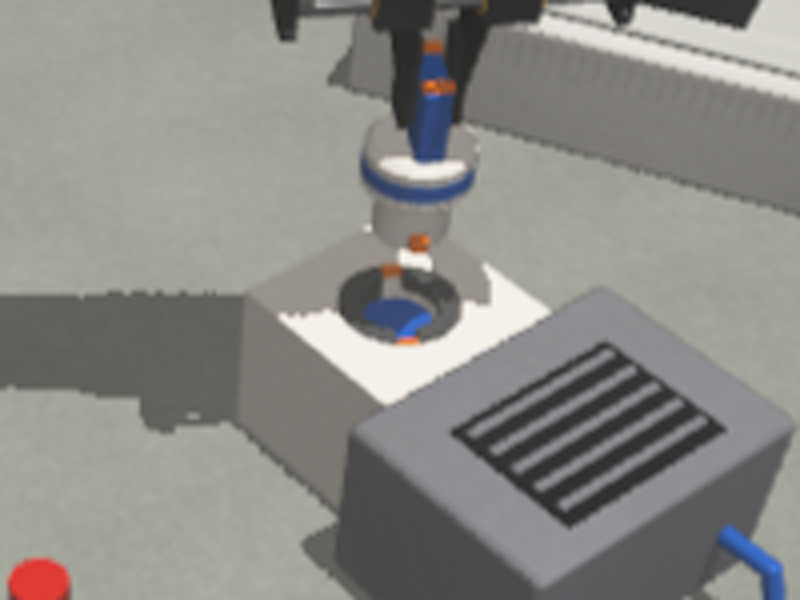

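The wrist view shows the front slot mark at (275,163) in line with the bar and lug, both at column 273.7. The scene crop shows the cartridge upright above the socket. The aim holds up: centre (0.514, 0.210), yaw within about 0.01 to 0.02. Lowering to just above the mouth, then down by feel.

Call:
move_arm(
  steps=[
    {"dx":0,"dy":0,"dz":1,"spin":0},
    {"dx":0,"dy":0,"dz":1,"spin":0},
    {"dx":0,"dy":0,"dz":1,"spin":0},
    {"dx":0,"dy":0,"dz":1,"spin":0},
    {"dx":0,"dy":0,"dz":0.7,"spin":0},
    {"dx":0,"dy":0,"dz":0,"spin":0},
    {"dx":0,"dy":0,"dz":0,"spin":0},
  ],
)

```text
time: 9.1
ee_pos: [0.5147, 0.2106, 0.3678]
eef_rot: [0.414, 0.91, 0.0, -0.0]
ft_force: [-0.6, -0.0, -3.0]
width: 0.0159
grip_force: 25.0
```

Call:
move_arm(
  steps=[
    {"dx":0,"dy":0,"dz":0.15,"spin":0},
    {"dx":0,"dy":0,"dz":0.15,"spin":0},
    {"dx":0,"dy":0,"dz":0.15,"spin":0},
    {"dx":0,"dy":0,"dz":0.15,"spin":0},
    {"dx":0,"dy":0,"dz":0,"spin":0},
    {"dx":0,"dy":0,"dz":0,"spin":0},
  ],
)

```text
time: 9.7
ee_pos: [0.5147, 0.2106, 0.3617]
eef_rot: [0.414, 0.91, -0.0, 0.0]
ft_force: [0.6, -0.3, -2.5]
width: 0.0162
grip_force: 25.0
```

```bash
python3 -c "
from h import *
st()"
```

```text
t 9.7 p [0.5147 0.2106 0.3617] yaw 2.2889 z [-0. -0. -1.] q [ 0.22  0.31 -0.82  1.67  0.24  1.26  0.07] F [ 0.6 -0.3 -2.5] M [ 0.08 -0.15 -0.  ] w 0.0162 g 25.0
```

Foot at z ≈ 0.107, with no contact yet. Continuing down a few millimetres.

Call:
move_arm(
  steps=[
    {"dx":0,"dy":0,"dz":0.1,"spin":0},
    {"dx":0,"dy":0,"dz":0.1,"spin":0},
    {"dx":0,"dy":0,"dz":0.1,"spin":0},
    {"dx":0,"dy":0,"dz":0,"spin":0},
    {"dx":0,"dy":0,"dz":0,"spin":0},
  ],
)

```text
time: 10.2
ee_pos: [0.5147, 0.2106, 0.3587]
eef_rot: [0.414, 0.91, -0.0, -0.0]
ft_force: [0.6, -0.6, -3.5]
width: 0.0158
grip_force: 25.0
```

```bash
python3 -c "
from h import *
st()"
```

```text
t 10.2 p [0.5147 0.2106 0.3587] yaw 2.2888 z [-0. -0. -1.] q [ 0.22  0.31 -0.82  1.67  0.24  1.26  0.07] F [ 0.6 -0.6 -3.5] M [ 0.01 -0.13  0.01] w 0.0158 g 25.0
```

Call:
move_arm(
  steps=[
    {"dx":0,"dy":0,"dz":0.1,"spin":0},
    {"dx":0,"dy":0,"dz":0.1,"spin":0},
    {"dx":0,"dy":0,"dz":0.1,"spin":0},
    {"dx":0,"dy":0,"dz":0,"spin":0},
  ],
)

```text
time: 10.6
ee_pos: [0.5146, 0.2106, 0.3555]
eef_rot: [0.414, 0.91, -0.0, -0.0]
ft_force: [0.2, 0.4, -3.5]
width: 0.0156
grip_force: 25.0
```

```bash
python3 -c "
from h import *
st()"
```

```text
t 10.6 p [0.5146 0.2106 0.3555] yaw 2.2888 z [-0. -0. -1.] q [ 0.22  0.32 -0.82  1.68  0.24  1.25  0.07] F [ 0.2  0.4 -3.5] M [ 0.01 -0.15 -0.03] w 0.0156 g 25.0
```

The plug is 4.3 mm into the bore without touching. Next is the lug level at TCP z ≈ 0.3548.

Call:
move_arm(
  steps=[
    {"dx":0,"dy":0,"dz":0.1,"spin":0},
    {"dx":0,"dy":0,"dz":0.1,"spin":0},
    {"dx":0,"dy":0,"dz":0,"spin":0},
  ],
)

```text
time: 10.9
ee_pos: [0.5146, 0.2106, 0.3536]
eef_rot: [0.414, 0.91, -0.0, -0.0]
ft_force: [-0.5, -1.2, -4.0]
width: 0.0157
grip_force: 25.0
```

```bash
python3 -c "
from h import *
st()"
```

```text
t 10.9 p [0.5146 0.2106 0.3536] yaw 2.2888 z [-0. -0. -1.] q [ 0.22  0.32 -0.82  1.68  0.24  1.25  0.07] F [-0.5 -1.2 -4. ] M [ 0.03 -0.14 -0.  ] w 0.0157 g 25.0
```

The foot is 6.2 mm below the mouth with no load, so the lugs are entering the slots.

Call:
move_arm(
  steps=[
    {"dx":0,"dy":0,"dz":0.1,"spin":0},
    {"dx":0,"dy":0,"dz":0.1,"spin":0},
    {"dx":0,"dy":0,"dz":0.1,"spin":0},
    {"dx":0,"dy":0,"dz":0.1,"spin":0},
    {"dx":0,"dy":0,"dz":0,"spin":0},
  ],
)

```text
time: 11.4
ee_pos: [0.5147, 0.2105, 0.3496]
eef_rot: [0.414, 0.91, -0.0, -0.0]
ft_force: [0.2, -0.5, -4.5]
width: 0.0158
grip_force: 25.0
```

```bash
python3 -c "
from h import *
st()"
```

```text
t 11.4 p [0.5147 0.2105 0.3496] yaw 2.2888 z [-0. -0. -1.] q [ 0.22  0.32 -0.82  1.69  0.25  1.24  0.06] F [ 0.2 -0.5 -4.5] M [ 0.05 -0.15  0.  ] w 0.0158 g 25.0
```

Call:
move_arm(
  steps=[
    {"dx":0,"dy":0,"dz":0.1,"spin":0},
    {"dx":0,"dy":0,"dz":0.1,"spin":0},
    {"dx":0,"dy":0,"dz":0.1,"spin":0},
    {"dx":0,"dy":0,"dz":0.1,"spin":0},
    {"dx":0,"dy":0,"dz":0,"spin":0},
    {"dx":0,"dy":0,"dz":0,"spin":0},
  ],
)

```text
time: 12.0
ee_pos: [0.5147, 0.2106, 0.346]
eef_rot: [0.414, 0.91, 0.0, 0.0]
ft_force: [-1.5, -0.9, 2.7]
width: 0.0158
grip_force: 25.0
```

```bash
python3 -c "
from h import *
st()"
```

```text
t 12.0 p [0.5147 0.2106 0.346 ] yaw 2.2888 z [ 0. -0. -1.] q [ 0.22  0.33 -0.82  1.69  0.25  1.23  0.06] F [-1.5 -0.9  2.7] M [-0.21  0.26 -0.03] w 0.0158 g 25.0
```

Seat contact: Fz rose by about 6 N at a depth of 13.8 mm, as specified. Pressing on to a seat travel of about 0.012.

Call:
move_arm(
  steps=[
    {"dx":0,"dy":0,"dz":0.1,"spin":0},
    {"dx":0,"dy":0,"dz":0.1,"spin":0},
    {"dx":0,"dy":0,"dz":0.1,"spin":0},
    {"dx":0,"dy":0,"dz":0.1,"spin":0},
    {"dx":0,"dy":0,"dz":0.1,"spin":0},
    {"dx":0,"dy":0,"dz":0,"spin":0},
  ],
)

```text
time: 12.6
ee_pos: [0.5148, 0.2106, 0.3408]
eef_rot: [0.414, 0.91, 0.0, 0.0]
ft_force: [-1.2, -0.7, 5.0]
width: 0.0155
grip_force: 25.0
```

```bash
python3 -c "
from h import *
st()"
```

```text
t 12.6 p [0.5148 0.2106 0.3408] yaw 2.2888 z [ 0.  0. -1.] q [ 0.21  0.33 -0.81  1.7   0.25  1.22  0.06] F [-1.2 -0.7  5. ] M [-0.28  0.3  -0.02] w 0.0155 g 25.0
```

Call:
move_arm(
  steps=[
    {"dx":0,"dy":0,"dz":0.1,"spin":0},
    {"dx":0,"dy":0,"dz":0.1,"spin":0},
    {"dx":0,"dy":0,"dz":0.1,"spin":0},
    {"dx":0,"dy":0,"dz":0.1,"spin":0},
    {"dx":0,"dy":0,"dz":0.1,"spin":0},
    {"dx":0,"dy":0,"dz":0,"spin":0},
    {"dx":0,"dy":0,"dz":0,"spin":0},
  ],
)

```text
time: 13.3
ee_pos: [0.5148, 0.2107, 0.3362]
eef_rot: [0.414, 0.91, 0.0, 0.0]
ft_force: [-2.0, -2.4, 7.7]
width: 0.0156
grip_force: 25.0
```

```bash
python3 -c "
from h import *
st()"
```

```text
t 13.3 p [0.5148 0.2107 0.3362] yaw 2.2888 z [ 0.001 -0.    -1.   ] q [ 0.21  0.34 -0.81  1.7   0.26  1.22  0.06] F [-2.  -2.4  7.7] M [-0.46  0.57 -0.01] w 0.0156 g 25.0
```

Seat travel is about 0.0105, with a 3 N side load, mostly along tool -y. I'll relieve that by 0.5 mm and press 1.5 mm more.

Call:
move_arm(
  steps=[
    {"dx":0,"dy":-0.05,"dz":0,"spin":0},
    {"dx":0,"dy":0,"dz":0.08,"spin":0},
    {"dx":0,"dy":0,"dz":0.07,"spin":0},
    {"dx":0,"dy":0,"dz":0,"spin":0},
    {"dx":0,"dy":0,"dz":0,"spin":0},
  ],
)

```text
time: 13.8
ee_pos: [0.5146, 0.2105, 0.3349]
eef_rot: [0.414, 0.91, 0.0, 0.001]
ft_force: [-1.2, -0.9, 8.4]
width: 0.0156
grip_force: 25.0
```

```bash
python3 -c "
from h import *
st()"
```

```text
t 13.8 p [0.5146 0.2105 0.3349] yaw 2.2888 z [ 0.001  0.    -1.   ] q [ 0.21  0.34 -0.81  1.7   0.26  1.21  0.06] F [-1.2 -0.9  8.4] M [-0.25  0.38 -0.01] w 0.0156 g 25.0
```

Seat travel ≈ 0.0119 and side load small. Turning clockwise (positive spin) in stages.

Call:
move_arm(
  steps=[
    {"dx":0,"dy":0,"dz":0,"spin":0.05},
    {"dx":0,"dy":0,"dz":0,"spin":0.05},
    {"dx":0,"dy":0,"dz":0,"spin":0.05},
    {"dx":0,"dy":0,"dz":0,"spin":0.05},
    {"dx":0,"dy":0,"dz":0,"spin":0},
    {"dx":0,"dy":0,"dz":0,"spin":0},
  ],
)

```text
time: 14.4
ee_pos: [0.5147, 0.2107, 0.3352]
eef_rot: [0.502, 0.865, 0.001, 0.001]
ft_force: [-0.4, -0.6, 8.4]
width: 0.0159
grip_force: 25.0
```

```bash
python3 -c "
from h import *
st()"
```

```text
t 14.4 p [0.5147 0.2107 0.3352] yaw 2.0887 z [ 0.002  0.001 -1.   ] q [ 0.19  0.33 -0.78  1.7   0.24  1.21 -0.13] F [-0.4 -0.6  8.4] M [-0.03 -0.04 -0.1 ] w 0.0159 g 25.0
```

Call:
move_arm(
  steps=[
    {"dx":0,"dy":0,"dz":0,"spin":0.07},
    {"dx":0,"dy":0,"dz":0,"spin":0.07},
    {"dx":0,"dy":0,"dz":0,"spin":0.07},
    {"dx":0,"dy":0,"dz":0,"spin":0.07},
    {"dx":0,"dy":0,"dz":0,"spin":0.07},
    {"dx":0,"dy":0,"dz":0,"spin":0.07},
    {"dx":0,"dy":0,"dz":0,"spin":0.07},
    {"dx":0,"dy":0,"dz":0,"spin":0.07},
    {"dx":0,"dy":0,"dz":0,"spin":0},
  ],
)

```text
time: 15.3
ee_pos: [0.5148, 0.2107, 0.3353]
eef_rot: [0.723, 0.691, 0.001, 0.001]
ft_force: [-0.1, 0.1, 7.7]
width: 0.0157
grip_force: 25.0
```

```bash
python3 -c "
from h import *
st()"
```

```text
t 15.3 p [0.5148 0.2107 0.3353] yaw 1.5264 z [ 0.003  0.001 -1.   ] q [ 0.12  0.31 -0.69  1.71  0.21  1.2  -0.67] F [-0.1  0.1  7.7] M [-0.   -0.08 -0.08] w 0.0157 g 25.0
```

Call:
move_arm(
  steps=[
    {"dx":0,"dy":0,"dz":0,"spin":0.07},
    {"dx":0,"dy":0,"dz":0,"spin":0.07},
    {"dx":0,"dy":0,"dz":0,"spin":0.07},
    {"dx":0,"dy":0,"dz":0,"spin":0.07},
    {"dx":0,"dy":0,"dz":0,"spin":0.07},
    {"dx":0,"dy":0,"dz":0,"spin":0.07},
    {"dx":0,"dy":0,"dz":0,"spin":0.07},
    {"dx":0,"dy":0,"dz":0,"spin":0.07},
    {"dx":0,"dy":0,"dz":0,"spin":0},
    {"dx":0,"dy":0,"dz":0,"spin":0},
  ],
)

```text
time: 16.3
ee_pos: [0.5148, 0.2107, 0.3353]
eef_rot: [0.885, 0.466, 0.002, 0.0]
ft_force: [0.6, 0.3, 7.8]
width: 0.016
grip_force: 25.0
```

```bash
python3 -c "
from h import *
st()"
```

```text
t 16.3 p [0.5148 0.2107 0.3353] yaw 0.9687 z [ 0.003  0.001 -1.   ] q [ 0.05  0.29 -0.61  1.71  0.18  1.19 -1.21] F [0.6 0.3 7.8] M [-0.06 -0.05 -0.03] w 0.016 g 25.0
```

Turned 1.32 rad so far, with little torque. Now I'll feel for the stop.

Call:
move_arm(
  steps=[
    {"dx":0,"dy":0,"dz":0,"spin":0.04},
    {"dx":0,"dy":0,"dz":0,"spin":0.04},
    {"dx":0,"dy":0,"dz":0,"spin":0.04},
    {"dx":0,"dy":0,"dz":0,"spin":0.04},
    {"dx":0,"dy":0,"dz":0,"spin":0.04},
    {"dx":0,"dy":0,"dz":0,"spin":0},
  ],
)

```text
time: 16.9
ee_pos: [0.5149, 0.2107, 0.3353]
eef_rot: [0.927, 0.374, 0.002, 0.0]
ft_force: [-0.2, -0.1, 8.7]
width: 0.0161
grip_force: 25.0
```

```bash
python3 -c "
from h import *
st()"
```

```text
t 16.9 p [0.5149 0.2107 0.3353] yaw 0.7676 z [ 0.003  0.001 -1.   ] q [ 0.03  0.29 -0.59  1.71  0.17  1.19 -1.4 ] F [-0.2 -0.1  8.7] M [-0.02 -0.1  -0.  ] w 0.0161 g 25.0
```

Call:
move_arm(
  steps=[
    {"dx":0,"dy":0,"dz":0,"spin":0.03},
    {"dx":0,"dy":0,"dz":0,"spin":0.02},
    {"dx":0,"dy":0,"dz":0,"spin":0},
  ],
)

```text
time: 17.2
ee_pos: [0.5149, 0.2107, 0.3353]
eef_rot: [0.936, 0.351, 0.002, -0.0]
ft_force: [-0.1, 0.6, 8.6]
width: 0.0157
grip_force: 25.0
```

```bash
python3 -c "
from h import *
st()"
```

```text
t 17.2 p [0.5149 0.2107 0.3353] yaw 0.7183 z [ 0.003  0.001 -1.   ] q [ 0.03  0.28 -0.58  1.71  0.17  1.19 -1.45] F [-0.1  0.6  8.6] M [-0.06 -0.06  0.03] w 0.0157 g 25.0
```

Call:
move_arm(
  steps=[
    {"dx":0,"dy":0,"dz":0,"spin":0.03},
    {"dx":0,"dy":0,"dz":0,"spin":0.03},
    {"dx":0,"dy":0,"dz":0,"spin":0},
  ],
)

```text
time: 17.5
ee_pos: [0.5149, 0.2107, 0.3353]
eef_rot: [0.946, 0.323, 0.002, -0.0]
ft_force: [0.1, -0.4, 7.7]
width: 0.0159
grip_force: 25.0
```

```bash
python3 -c "
from h import *
st()"
```

```text
t 17.5 p [0.5149 0.2107 0.3353] yaw 0.6579 z [ 0.003  0.001 -1.   ] q [ 0.02  0.28 -0.57  1.71  0.16  1.19 -1.51] F [ 0.1 -0.4  7.7] M [-0.12 -0.11  0.02] w 0.0159 g 25.0
```

Call:
move_arm(
  steps=[
    {"dx":0,"dy":0,"dz":0,"spin":0.025},
    {"dx":0,"dy":0,"dz":0,"spin":0},
  ],
)

```text
time: 17.7
ee_pos: [0.5149, 0.2107, 0.3353]
eef_rot: [0.95, 0.311, 0.002, -0.0]
ft_force: [1.2, -0.2, 8.9]
width: 0.0157
grip_force: 25.0
```

```bash
python3 -c "
from h import *
st()"
```

```text
t 17.7 p [0.5149 0.2107 0.3353] yaw 0.6332 z [ 0.003  0.001 -1.   ] q [ 0.02  0.28 -0.57  1.71  0.16  1.19 -1.53] F [ 1.2 -0.2  8.9] M [-0.1  -0.1   0.03] w 0.0157 g 25.0
```

Call:
move_arm(
  steps=[
    {"dx":0,"dy":0,"dz":0,"spin":0.02},
    {"dx":0,"dy":0,"dz":0,"spin":0.02},
    {"dx":0,"dy":0,"dz":0,"spin":0},
  ],
)

```text
time: 18.0
ee_pos: [0.515, 0.2103, 0.3353]
eef_rot: [0.956, 0.292, 0.002, 0.0]
ft_force: [0.6, -1.4, 8.5]
width: 0.0158
grip_force: 25.0
```

Run:
```python
from h import *
from bench import imaging
st()
c=imaging.camera("scene");pickle.dump(c,open("s4.pkl","wb"))
s=c["img"][30:180,250:450];cv2.imwrite("pics/s4.png",cv2.resize(s,None,fx=4,fy=4,interpolation=cv2.INTER_CUBIC)[:,:,::-1])
```

```text
t 18.0 p [0.515  0.2103 0.3353] yaw 0.5932 z [ 0.003  0.001 -1.   ] q [ 0.01  0.28 -0.56  1.71  0.16  1.19 -1.57] F [ 0.6 -1.4  8.5] M [-0.36 -0.24  0.19] w 0.0158 g 25.0
```

View pics/s4.png

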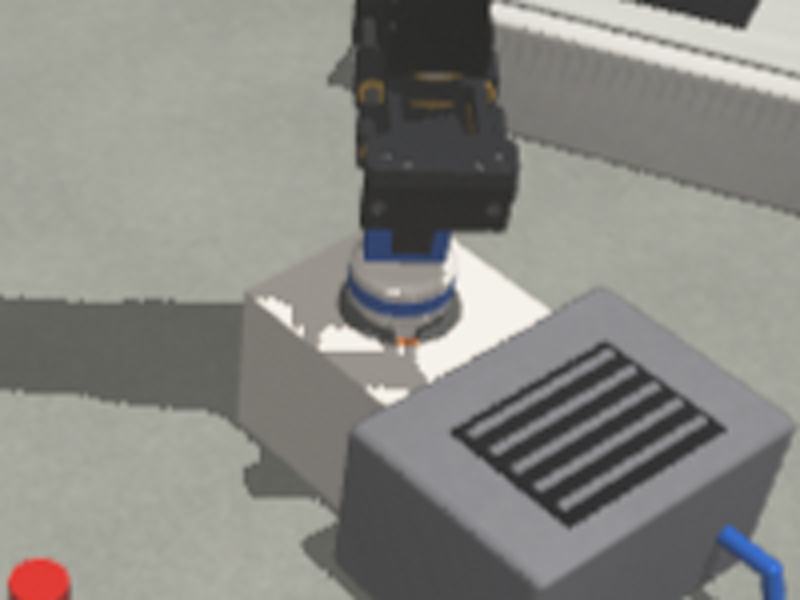

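The scene shows the bar (405,245) turned a quarter turn from the slot mark at (408,341), with the cartridge seated and upright. Mz has jumped to 0.19, so the stop has been touched. One small nudge to confirm.

Call:
move_arm(
  steps=[
    {"dx":0,"dy":0,"dz":0,"spin":0.02},
    {"dx":0,"dy":0,"dz":0,"spin":0},
  ],
)

```text
time: 18.25
ee_pos: [0.515, 0.2103, 0.3353]
eef_rot: [0.959, 0.283, 0.002, 0.0]
ft_force: [1.1, -3.2, 8.5]
width: 0.0159
grip_force: 25.2
```

```bash
python3 -c "
from h import *
st()"
```

```text
t 18.25 p [0.515  0.2103 0.3353] yaw 0.5736 z [ 0.003  0.    -1.   ] q [ 0.01  0.28 -0.56  1.71  0.16  1.19 -1.59] F [ 1.1 -3.2  8.5] M [-0.46 -0.3   0.53] w 0.0159 g 25.2
```

The stop is firm at 0.53 Nm. I'll ease back slightly to unload it and let the spring lift the cartridge into the pockets.

Call:
move_arm(
  steps=[
    {"dx":0,"dy":0,"dz":0,"spin":-0.025},
    {"dx":0,"dy":0,"dz":0,"spin":-0.015},
    {"dx":0,"dy":0,"dz":-0.05,"spin":0},
    {"dx":0,"dy":0,"dz":-0.05,"spin":0},
    {"dx":0,"dy":0,"dz":-0.1,"spin":0},
    {"dx":0,"dy":0,"dz":-0.1,"spin":0},
    {"dx":0,"dy":0,"dz":0,"spin":0},
    {"dx":0,"dy":0,"dz":0,"spin":0},
  ],
)

```text
time: 19.05
ee_pos: [0.515, 0.2103, 0.3382]
eef_rot: [0.953, 0.302, 0.002, 0.0]
ft_force: [1.4, -0.8, 6.8]
width: 0.016
grip_force: 25.0
```

```bash
python3 -c "
from h import *
st()"
```

```text
t 19.05 p [0.515  0.2103 0.3382] yaw 0.6135 z [ 0.003  0.001 -1.   ] q [ 0.02  0.28 -0.57  1.71  0.16  1.2  -1.55] F [ 1.4 -0.8  6.8] M [-0.26 -0.37 -0.04] w 0.016 g 25.0
```

The foot is 21.6 mm below the mouth and still rising, so the lugs are entering the pockets.

Call:
move_arm(
  steps=[
    {"dx":0,"dy":0,"dz":-0.1,"spin":0},
    {"dx":0,"dy":0,"dz":-0.1,"spin":0},
    {"dx":0,"dy":0,"dz":0,"spin":0},
    {"dx":0,"dy":0,"dz":0,"spin":0},
  ],
)

```text
time: 19.45
ee_pos: [0.515, 0.2103, 0.3401]
eef_rot: [0.953, 0.302, 0.002, 0.0]
ft_force: [1.9, -0.2, 6.3]
width: 0.016
grip_force: 25.0
```

```bash
python3 -c "
from h import *
st()"
```

```text
t 19.45 p [0.515  0.2103 0.3401] yaw 0.6135 z [ 0.003  0.001 -1.   ] q [ 0.02  0.28 -0.57  1.71  0.16  1.2  -1.55] F [ 1.9 -0.2  6.3] M [-0.23 -0.43  0.  ] w 0.016 g 25.0
```

Call:
move_arm(
  steps=[
    {"dx":0,"dy":0,"dz":-0.05,"spin":0},
    {"dx":0,"dy":0,"dz":-0.05,"spin":0},
    {"dx":0,"dy":0,"dz":0,"spin":0},
    {"dx":0,"dy":0,"dz":0,"spin":0},
  ],
)

```text
time: 19.85
ee_pos: [0.5149, 0.2103, 0.3407]
eef_rot: [0.953, 0.302, 0.001, 0.0]
ft_force: [5.1, -0.6, 4.9]
width: 0.0159
grip_force: 25.0
```

```bash
python3 -c "
from h import *
st()"
```

```text
t 19.85 p [0.5149 0.2103 0.3407] yaw 0.6136 z [ 0.002  0.001 -1.   ] q [ 0.02  0.28 -0.57  1.71  0.16  1.2  -1.55] F [ 5.1 -0.6  4.9] M [-0.02 -1.44 -0.03] w 0.0159 g 25.0
```

The foot is at 19.1 mm, the locked height, and the lugs are taking the load. I'll ease the grip and then open.

Call:
move_arm(
  squeeze=5,
  steps=[
    {"dx":0,"dy":0,"dz":0,"spin":0},
    {"dx":0,"dy":0,"dz":0,"spin":0},
    {"dx":0,"dy":0,"dz":0,"spin":0},
  ],
)

```text
time: 20.15
ee_pos: [0.5145, 0.2103, 0.3405]
eef_rot: [0.953, 0.302, 0.0, 0.0]
ft_force: [4.1, 0.4, 4.9]
width: 0.0158
grip_force: 5.0
```

Call:
move_arm(
  claw=5,
  steps=[
    {"dx":0,"dy":0,"dz":0,"spin":0},
    {"dx":0,"dy":0,"dz":0,"spin":0},
    {"dx":0,"dy":0,"dz":0,"spin":0},
    {"dx":0,"dy":0,"dz":0,"spin":0},
    {"dx":0,"dy":0,"dz":0,"spin":0},
  ],
)

```text
time: 20.65
ee_pos: [0.5141, 0.2103, 0.34]
eef_rot: [0.953, 0.302, -0.0, 0.0]
ft_force: [0.4, 0.0, 1.2]
width: 0.046
grip_force: 0.0
```

Call:
move_arm(
  steps=[
    {"dx":0,"dy":0,"dz":-0.5,"spin":0},
    {"dx":0,"dy":0,"dz":-2,"spin":0},
    {"dx":0,"dy":0,"dz":-3,"spin":0},
    {"dx":0,"dy":0,"dz":-3,"spin":0},
    {"dx":0,"dy":0,"dz":-3,"spin":0},
    {"dx":0,"dy":0,"dz":-2,"spin":0},
    {"dx":0,"dy":0,"dz":0,"spin":0},
  ],
)

```text
time: 21.35
ee_pos: [0.5144, 0.2107, 0.4787]
eef_rot: [0.953, 0.302, 0.003, -0.0]
ft_force: [0.2, 0.5, 0.1]
width: 0.0498
grip_force: 0.0
```

Call:
move_arm(
  steps=[
    {"dx":-3,"dy":3,"dz":0,"spin":0},
    {"dx":-3,"dy":3,"dz":0,"spin":0},
    {"dx":-3,"dy":3,"dz":0,"spin":0},
    {"dx":-3,"dy":3,"dz":0,"spin":0},
    {"dx":0,"dy":0,"dz":0,"spin":0},
    {"dx":0,"dy":0,"dz":0,"spin":0},
  ],
)

```text
time: 21.95
ee_pos: [0.4851, 0.0422, 0.4748]
eef_rot: [0.954, 0.301, -0.0, 0.0]
ft_force: [0.4, 1.2, -0.4]
width: 0.0499
grip_force: 0.0
```

Run:
```python
from h import *
from bench import imaging
st()
t=imaging.camera("top");c=imaging.camera("scene")
for n,cc,bx in(("top",t,(95,195,180,272)),("scene",c,(310,60,385,130))):
    m=masks(cc["img"])
    for q in blobs(m["orange"],*bx): print(n,q,onz(cc,q[1],.188).round(4))
s=c["img"][30:180,250:390];u=t["img"][180:330,60:200]
f=lambda a:cv2.resize(a,(392,420),interpolation=cv2.INTER_CUBIC)
cv2.imwrite("pics/s5.png",np.hstack([f(s),f(u)])[:,:,::-1])
```

```text
t 21.95 p [0.4851 0.0422 0.4748] yaw 0.6116 z [-0.001 -0.    -1.   ] q [ 0.26  0.02 -0.45  1.68  0.01  1.44 -1.14] F [ 0.4  1.2 -0.4] M [ 0.05 -0.01  0.04] w 0.0499 g 0.0
scene (np.int32(17), array([344.76,  75.82]), [343, 74, 4, 5]) [0.4977 0.1997 0.188 ]
scene (np.int32(21), array([361.38,  75.9 ]), [359, 74, 5, 5]) [0.5274 0.2212 0.188 ]
scene (np.int32(5), array([351.8, 114.8]), [350, 114, 4, 2]) [0.5783 0.0984 0.188 ]
```

View pics/s5.png

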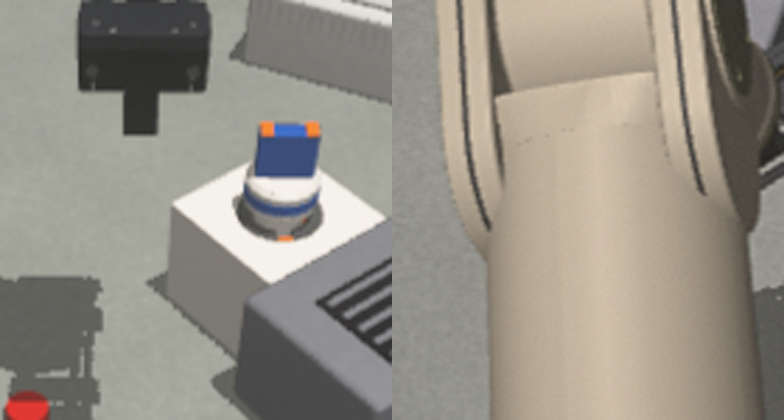

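The scene crop shows the cartridge upright in the socket with the bar's pads at (267,129) and (313,129). The bar yaw of 0.63 and pad spacing of 36.7 mm at the locked height both match. The gripper is clear, so I'm handing in.

```bash
python3 -c "
from bench import job
print(job.close_job())"
```

```text
the job is handed in; nothing more can be done
None
```

The cartridge was pressed down, turned clockwise to the stop and lifted by the spring to its locked height (foot about 19 mm below the mouth), then released; I handed the job in at about 22 s with the gripper clear, and no verdict came back.

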